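Clear the stepped shelf and line up the small jars under its top board

TASK

Put the small glass jars away in the stepped wooden shelf. First clear its front ledge: stand the wooden bowl in the middle of the round cork trivet and lay the remote control, buttons up, lengthwise on the shelf's top board. Then bring every small jar onto the ledge and slide it back under the top board, so that they all stand upright side by side in one straight row with none sticking out in front of the top board; leave everything else where it is.

Things in the scene. Friction and masses are not known exactly. Their poses are not given: they have to be found in the camera images.
- shelf: fixed stepped shelf of light wood, 374 mm wide (y), 180 deep (x; -x = front), origin at the centre of its underside. Mm: lower board x -90..90, upper face z 12. Top board (two slats, 8 gap) x 14..90, z 72..82, on side panels with inner faces y +-175. A 14 high stop rail at the rear of the lower board (face x 80), open above. The ledge in front is 104 deep; under the top board 66 deep, 60 high
- shelf_edge (a point): middle of the lower front edge of the shelf's top board, (14, 0, 72) mm in the shelf's frame
- jar1: small closed empty glass jar with an aluminium screw lid, 52 mm tall; glass 54 mm across, 37 mm high; lid 50 mm across, 11 mm high; about 0.11 kg; origin at the centre of its underside, z up its axis. Upright on the table at the start; 3 to 5 such jars are present (None if absent)
- jar2: small closed empty glass jar with an aluminium screw lid, 52 mm tall; glass 54 mm across, 37 mm high; lid 50 mm across, 11 mm high; about 0.11 kg; origin at the centre of its underside, z up its axis. Upright on the table at the start; 3 to 5 such jars are present (None if absent)
- jar3: small closed empty glass jar with an aluminium screw lid, 52 mm tall; glass 54 mm across, 37 mm high; lid 50 mm across, 11 mm high; about 0.11 kg; origin at the centre of its underside, z up its axis. Upright on the table at the start; 3 to 5 such jars are present (None if absent)
- jar4: small closed empty glass jar with an aluminium screw lid, 52 mm tall; glass 54 mm across, 37 mm high; lid 50 mm across, 11 mm high; about 0.11 kg; origin at the centre of its underside, z up its axis. Upright on the table at the start; 3 to 5 such jars are present (None if absent)
- jar5: small closed empty glass jar with an aluminium screw lid, 52 mm tall; glass 54 mm across, 37 mm high; lid 50 mm across, 11 mm high; about 0.11 kg; origin at the centre of its underside, z up its axis. Upright on the table at the start; 3 to 5 such jars are present (None if absent)
- bowl: round rubberwood bowl, 110 mm across the rim, 48 mm high, wall 8 mm leaning well outward from a narrower foot, 0.16 kg, origin at the centre of its underside; starts on the ledge, its rear rim about 10 mm in front of the top board. It can be pinched by its rim; as the leaning wall settles between the fingers its centre shifts some 15 to 20 mm towards them
- remote: white plastic remote control, a bar 140 mm long (its x) by 40 mm wide (its y) by 18 mm high (z up, buttons on top), 0.09 kg, origin at the centre of its underside; lies on the shelf's ledge roughly along the shelf
- trivet: fixed round cork trivet lying on the table to the left or right of the shelf, 150 mm across, 8 mm thick, origin at the centre of its underside; the bowl goes on it
- candle_dish: bystander: fixed round concrete dish 140 mm across with three tea lights, 28 mm high, origin at the centre of its underside, on the other side of the shelf from the trivet
- cup: bystander: matte blue ceramic espresso cup, 60 mm across, 55 mm high, no handle, origin at the centre of its underside
- opener: bystander: flat steel bottle opener, about 95 mm long (its x), 30 mm wide at its ring, 6 mm high, origin on its underside
There are look-alikes about, which are no part of the job. Of the things shaped like the bowl, the wooden one is meant.

How it is judged:
On the way:
1. the ledge is cleared before any jar goes in: bowl upright on the trivet, remote lying lengthwise on the top board, no jar yet under the top board (horizontal distance between bowl and trivet below 0.04 m and height (world z) of bowl between 0.005 and 0.02 m and angle between each of bowl, remote's own z axis and vertical below 0.12 rad and x of remote in the frame of shelf between 0.028 and 0.076 m and y of remote in the frame of shelf between -0.12 and 0.12 m and z of remote in the frame of shelf between 0.075 and 0.095 m and angle between the x axis of remote and the y axis of shelf, either way round below 0.25 rad and x of each of jar1, jar2, jar3, jar4, jar5 in the frame of shelf below 0.005 m), for 0.2 s.
At the end, for the whole second after the job is handed in: All jars upright on the lower board in one row under the top board, sticking out at most 10 mm past its front edge; bowl upright on the trivet, centres within 40 mm; remote buttons up wholly on the top board, within 0.25 rad of lengthwise; all at rest (x of jar1 in the frame of shelf between 0.031 and 0.06 m and y of jar1 in the frame of shelf between -0.155 and 0.155 m and z of jar1 in the frame of shelf between 0.007 and 0.018 m and angle between each of jar1, jar2, jar3, jar4, jar5's own z axis and vertical below 0.1 rad and linear speed of each of jar1, jar2, jar3, jar4, jar5, bowl, remote below 0.02 m/s and x of jar2 in the frame of shelf between 0.031 and 0.06 m and y of jar2 in the frame of shelf between -0.155 and 0.155 m and z of jar2 in the frame of shelf between 0.007 and 0.018 m and x of jar3 in the frame of shelf between 0.031 and 0.06 m and y of jar3 in the frame of shelf between -0.155 and 0.155 m and z of jar3 in the frame of shelf between 0.007 and 0.018 m and x of jar4 in the frame of shelf between 0.031 and 0.06 m and y of jar4 in the frame of shelf between -0.155 and 0.155 m and z of jar4 in the frame of shelf between 0.007 and 0.018 m and x of jar5 in the frame of shelf between 0.031 and 0.06 m and y of jar5 in the frame of shelf between -0.155 and 0.155 m and z of jar5 in the frame of shelf between 0.007 and 0.018 m and horizontal distance between bowl and trivet below 0.04 m and height (world z) of bowl between 0.005 and 0.02 m and angle between each of bowl, remote's own z axis and vertical below 0.12 rad and x of remote in the frame of shelf between 0.028 and 0.076 m and y of remote in the frame of shelf between -0.12 and 0.12 m and z of remote in the frame of shelf between 0.075 and 0.095 m and angle between the x axis of remote and the y axis of shelf, either way round below 0.25 rad); the robot touches nothing.
It fails at once if the espresso cup is shifted by more than 40 mm or knocked over (distance of cup from where it was at the start of the episode above 0.04 m or angle between cup's own z axis and vertical above 0.5 rad).
It fails at once if the bottle opener is shifted by more than 40 mm or knocked over (distance of opener from where it was at the start of the episode above 0.04 m or angle between opener's own z axis and vertical above 0.5 rad).
Of jar1, jar2, jar3, jar4, jar5 only 3 to 5 are there at a start; the rules pass over those that are not, and their reading is None.
At some moment in a run one of jar1, jar2, jar3, jar4, jar5, bowl may be knocked a few centimetres aside while the robot is not near it.
It also fails if it takes over 210 s, if anything falls off the work surface, if the arm or the gripper's body presses on something with over 40 N, if the wrist force passes 120 N, or if a joint passes its speed limit or range.

ROBOT

A 6-joint arm with a two-finger parallel gripper is mounted at the origin on the work surface. World frame = base frame: x ahead of the robot, y to its left, z up, the work surface at z = 0. Lengths are in m, angles in rad, forces in N, time in s.
With the tool pointing down it reaches from about 0.3 to 0.75 m from the base axis. Payload 8.5 kg.
Tool frame: the origin (TCP) lies midway between the tips of the shut fingers; the grasp point (between the pads) lies 19 mm behind it; z points along the fingers, y is the line along which they close (so a half turn about z gives the same grasp; the last joint's range is limited). The gripper opens to 85 mm and grips with 20 to 120 N. Pads are 22 mm wide; open, the fingers measure 114 mm over their backs; the gripper's body (76 mm by 85 mm) begins 54 mm behind the grasp point. The pads swing forward as they close: fully open they stand 13 mm farther back than shut.
Start: joints at [-1.506, 0.381, 1.297, -0, 1.464, -0.215], TCP at [0.152, -0.529, 0.231] pointing down, gripper open.
Joint ranges: [-3.11, 3.11], [-0.89, 2.33], [0.22, 2.48], [-1.42, 4.56], [0.17, 2.85], [-2.88, 2.88]. Speed limits (rad/s): [2.39, 2.39, 3.14, 3.14, 3.14, 3.14].

INTERFACE

Orientations are given as a unit quaternion [w, x, y, z].
In Python, from plant import arm gives the robot as it stands.
- The arm moves only by the shell command python3 -m creep 'ROWS'. ROWS is JSON, a list of rows, each a list of 7 numbers: the turn, a rotation vector about the world's x, y, z in rad, then the shift along the world's x, y, z in m, then the finger opening in m, from 0 to 0.0854. In form: [[rx, ry, rz, x, y, z, gripper], ...]. A call has 1 to 5 rows; each row shifts and turns the commanded pose from where the row before left it; what a row does not reach is not made up. A row lasts 1/12 s, in which the tool goes at most 41.7 mm and 7.16 degrees, less where a joint would pass 70% of its speed; a pose out of reach is approached as far as the arm can. A call is refused whole if a number of a shift passes 0.0417 or a number of a turn 0.125, either way. A call with a gripper value outside its range is refused whole. The fingers move at their own pace and stop on an object; the grip force is fixed at half the most. Time passes only in rows, so rows that do not move let the fingers close. It gives the time, the measured TCP pose, the force, the opening and the grip force at its end, in the units of the state.
- arm.read_state(): the state, without advancing time (a new reading comes with each control period).
- arm.grab_frame(name): name is "side" or "top" or "wrist"; returns (picture, depth): 480x640x3 uint8, red, green, blue; 480x640 float32, m along the optical axis (not along the pixel's ray), 0 where there is no reading.
- arm.camera_info(name): a dict with "intrinsics" (3x3 intrinsics, pixels), "extrinsics" (4x4, takes a point from camera to world coordinates). Camera axes: x right, y down, z forward; pixel columns grow to the right and rows downward; lengths in m; the calibration is good to about 2 mm. A picture is of the moment at which its call begins: read the wrist's pose just before it. camera_info takes no time and is no camera call; for the wrist camera it gives the pose at the moment of the call.
- arm.sign_off(): hands the job in; it is judged then, once.
The state is a dict: "t": time; "q": joint angles; "dq": joint speeds; "effort": joint torques, N m; "eef_pos": TCP position; "orientation": TCP orientation; "ft_force": force on the tool from outside, world axes, zero at the start; "ft_torque": the same for the moment, N m; "opening": finger opening in m; "grip_force": force on a finger pad.
Only numpy, scipy, OpenCV 4.12 (cv2) and the standard library are available. Lean on these libraries where they do the work, as an engineer would, in place of code of your own. Each camera call takes 0.05 s, during which the arm holds its last target. There are 200 camera calls.

## Working session

There is one attempt and no reset: what is moved stays moved. The work goes in short steps, Python scripts to look and compute and a shell command to move; the robot and the scene stay as the last step left them, time stands still between calls to the robot, and variables do not carry over. Pictures are saved under pics/ and viewed, at most 14 in all, crops included, and the job is handed in when it is done.

```bash
ls; mkdir -p pics; cat > h.py <<'E'
import numpy as np,cv2
from plant import arm
def grab(n,f=None):
    ci=arm.camera_info(n); im,d=arm.grab_frame(n)
    if f: cv2.imwrite('pics/'+f,im[:,:,::-1])
    return im,d,np.array(ci['intrinsics']),np.array(ci['extrinsics'])
def cloud(d,K,T):
    v,u=np.mgrid[:d.shape[0],:d.shape[1]]
    p=np.stack([(u-K[0,2])*d/K[0,0],(v-K[1,2])*d/K[1,1],d],-1)
    return p@T[:3,:3].T+T[:3,3]
E
python3 - <<'E'
from h import *
s=arm.read_state();print(s['t'],s['eef_pos'],s['orientation'],s['opening'])
for n in('top','side'):
    im,d,K,T=grab(n,n+'1.png');print(n,K.round(1).tolist(),T.round(3).tolist(),(d>0).mean())
    np.savez(n+'1.npz',im=im,d=d,K=K,T=T)
E
```

```text
pics
0.0 [ 0.15188039 -0.52829212  0.2307028 ] [-7.48660119e-04  9.90227856e-01  1.39456906e-01  6.82667832e-05] 0.08573034175388082
top [[562.1, 0.0, 326.0], [0.0, 562.1, 247.0], [0.0, 0.0, 1.0]] [[-0.018, -0.992, 0.127, 0.411], [-1.0, 0.016, -0.01, 0.01], [0.008, -0.127, -0.992, 1.136], [0.0, 0.0, 0.0, 1.0]] 0.99599609375
side [[599.4, 0.0, 312.4], [0.0, 599.4, 246.8], [0.0, 0.0, 1.0]] [[-0.745, -0.448, 0.495, 0.025], [-0.667, 0.48, -0.569, 0.636], [0.017, -0.754, -0.657, 0.793], [0.0, 0.0, 0.0, 1.0]] 0.99578125
```

View pics/top1.png

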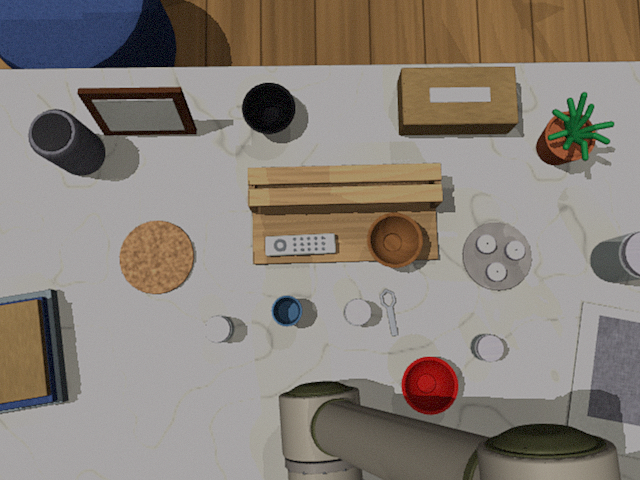

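View pics/side1.png

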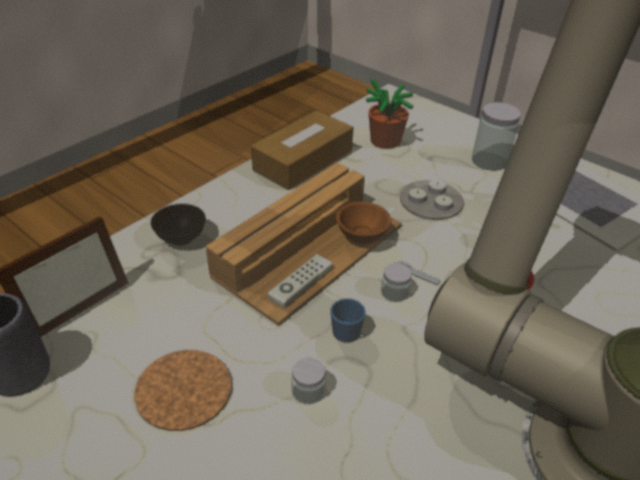

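The top view shows:
- **Wooden bowl:** (397,240). Look-alikes are the black bowl (269,108) and the red bowl (430,385).
- **Remote:** (300,244).
- **Trivet:** (157,257).
- **Jars:** (220,328), (358,312) and (488,347). The big jar at (635,255) is a look-alike.
- **Bystanders:** cup (286,311), opener (390,312), candle dish (497,256).

The side view shows the bowl at (364,222), the remote at (301,279), and jars at (309,379) and (397,280). Next I'll measure from both views.

```bash
cat > m.py <<'E'
from h import *
from scipy import ndimage as ni
L={n:dict(np.load(n+'1.npz')) for n in('top','side')}
P={n:cloud(L[n]['d'],L[n]['K'],L[n]['T']) for n in L}
for n in P:
    Z=P[n]; tab=Z[(abs(Z[...,2])<.01)&(Z[...,0]>.25)&(Z[...,0]<.7)&(abs(Z[...,1])<.45)]
    print(n,'table z',np.median(tab[:,2]).round(4))
def circ(p):
    A=np.c_[2*p[:,:2],np.ones(len(p))]
    s=np.linalg.lstsq(A,(p[:,:2]**2).sum(1),rcond=None)[0]
    return s[:2],np.sqrt(s[2]+s[:2]@s[:2])
def box(n,u0,v0,u1,v1,z0,z1):
    q=P[n][v0:v1,u0:u1].reshape(-1,3); return q[(q[:,2]>z0)&(q[:,2]<z1)]
def rep(nm,q):
    (c,s,a)=cv2.minAreaRect((q[:,:2]*1000).astype(np.float32)); cc,r=cv2.minEnclosingCircle((q[:,:2]*1000).astype(np.float32))
    print(nm,len(q),'rect',np.round(c,1),np.round(s,1),round(a,1),'circ',np.round(cc,1),round(r,1),'mean',(q.mean(0)*1000).round(1),'z',(np.percentile(q[:,2],[5,50,95])*1000).round(1))
for n,B in {'top':dict(jA=(195,305,245,350,.045,.06),jB=(335,290,380,335,.045,.06),jC=(465,325,512,370,.045,.06),cup=(265,290,305,330,.045,.065),bowl=(360,205,430,275,.055,.07),bowlall=(360,205,430,275,.022,.07),remote=(258,225,345,265,.022,.04),trivet=(110,210,205,300,.005,.015),opener=(378,285,402,340,.003,.02),board=(240,155,450,215,.072,.095)),
 'side':dict(jA=(280,350,335,400,.045,.06),jB=(375,255,420,300,.045,.06),cup=(325,295,370,345,.045,.065),bowl=(325,190,400,250,.055,.07),remote=(260,250,340,310,.022,.04),trivet=(125,340,240,435,.005,.015),board=(200,160,370,290,.072,.095))}.items():
    for k,b in B.items():
        q=box(n,*b)
        if len(q)>5: rep(n+' '+k,q)
E
python3 m.py
```

```text
top table z 0.0
side table z 0.0006
top jA 544 rect [395.1 210.6] [49.4 47.4] 89.1 circ [395.2 210.3] 25.0 mean [395.4 209.9  51.6] z [48.  51.7 54.8]
top jB 524 rect [422.7 -60.8] [48.5 47.8] 88.7 circ [423.5 -60.3] 25.1 mean [423.3 -60.1  51.5] z [48.1 51.6 54.9]
top jC 557 rect [ 349.9 -310.1] [49.1 47.4] 89.1 circ [ 350.  -311.1] 25.6 mean [ 350.2 -310.    51.6] z [47.9 51.6 55.2]
top cup 243 rect [427.9  76.5] [57.9 57.2] 89.3 circ [428.   76.8] 29.8 mean [428.2  77.8  53.2] z [46.8 53.7 57.3]
top bowl 736 rect [ 560.7 -133.9] [106.8 107.7] 43.4 circ [ 560.8 -134. ] 54.6 mean [ 561.8 -135.    59. ] z [55.6 59.  62.3]
top bowlall 2226 rect [ 560.7 -133.9] [106.8 107.7] 43.4 circ [ 560.8 -134. ] 54.6 mean [ 562.8 -136.2   44.4] z [25.2 43.7 61.2]
top remote 1393 rect [558.8  49.8] [ 40.6 138.9] 1.9 circ [558.1  49.7] 71.3 mean [558.3  50.1  29.5] z [25.7 29.5 33. ]
top trivet 3816 rect [550.3 344.9] [172.4 174.9] 88.8 circ [538.7 344.8] 111.1 mean [540.7 341.5   8. ] z [ 5.4  7.9 11.2]
top opener 334 rect [ 424.3 -126. ] [ 46.3 105.5] 88.3 circ [ 424.3 -126.9] 53.1 mean [ 423.1 -1
[... 292 characters left out ...]
8.6] [49.5 49.5] 42.9 circ [423.3 -59.9] 27.5 mean [423.4 -57.   51.9] z [47.5 52.2 54.6]
side cup 439 rect [429.1  77.2] [58.1 59.7] 31.4 circ [429.6  77.1] 30.6 mean [429.3  77.   52.1] z [45.8 52.8 56.7]
side bowl 575 rect [ 562.1 -132.1] [107.9 109.8] 13.2 circ [ 561.3 -134.1] 57.3 mean [ 563.7 -135.3   59.4] z [55.7 59.6 62.5]
side remote 1294 rect [517.9  49.7] [127.  142.7] 3.1 circ [532.5  51.7] 81.5 mean [556.9  56.7  29.8] z [24.5 30.2 33. ]
side trivet 5973 rect [542.  341.8] [150.4 151.6] 17.8 circ [551.5 338.2] 85.9 mean [539.4 345.1   8.2] z [ 6.   8.2 10.5]
side board 5020 rect [717.4 -37.6] [178.7 378. ] 0.9 circ [668.8 -37.2] 190.9 mean [664.9 -17.7  81.6] z [75.6 82.1 84.6]
```

Everything measures as described: lids at 52 mm, rim at 60 mm, board at 82 mm. The shelf origin is about (0.615,-0.039) with a yaw of about 0.6°. Next I go above the wooden bowl's front rim with the fingers closing along x.

```bash
R='x'; python3 -m creep '[[0,0,0.1,0.0272,0.0303,0,0.0854],[0,0,0.1,0.0272,0.0303,0,0.0854],[0,0,0.1,0.0272,0.0303,0,0.0854],[0,0,0.1,0.0272,0.0303,0,0.0854],[0,0,0.1,0.0272,0.0303,0,0.0854]]' >/dev/null
python3 -m creep '[[0,0,0.1,0.0272,0.0303,0,0.0854],[0,0,0.1,0.0272,0.0303,0,0.0854],[0,0,0.1,0.0272,0.0303,0,0.0854],[0,0,0.1,0.0272,0.0303,0,0.0854],[0,0,0.1,0.0272,0.0303,0,0.0854]]' >/dev/null
python3 -m creep '[[0,0,0.1,0.0272,0.0303,0,0.07],[0,0,0.1,0.0272,0.0303,0,0.05],[0,0,0.1,0.0272,0.0303,0,0.05],[0,0,0,0,0,0,0.05],[0,0,0,0,0,0,0.05]]'
python3 - <<'E'
from h import *
im,d,K,T=grab('wrist','w1.png')
s=arm.read_state();print(s['eef_pos'],s['orientation'],s['q'])
Z=cloud(d,K,T);q=Z[(Z[...,2]>.0555)&(Z[...,2]<.066)&(Z[...,0]<.63)&(Z[...,0]>.48)]
print(q.shape,q.min(0),q.max(0))
# bowl profile
b=Z.reshape(-1,3);b=b[(abs(b[:,1]+.134)<.004)&(b[:,0]>.47)&(b[:,0]<.63)]
o=np.argsort(b[:,0]);b=b[o];print((b[::max(1,len(b)//30)][:,[0,2]]*1000).round().tolist())
grab('top','top2.png')
E
```

```text
t: 1.35
eef_pos: [0.5061, -0.1331, 0.2307]
orientation: [-0.001, 0.703, 0.711, -0.0]
ft_force: [-0.5, -0.3, 0.4]
opening: 0.0499
grip_force: 0.0
[ 0.50539863 -0.13426553  0.23084456] [-4.79482098e-04  7.03658802e-01  7.10537792e-01 -3.25404451e-04] [-4.86121497e-01  3.33994951e-01  1.37149725e+00 -3.47633735e-04
  1.43720701e+00 -4.95803405e-01]
(4107, 3) [ 0.50888554 -0.18620896  0.0555027 ] [ 0.61712372 -0.07793568  0.06251586]
[[471.0, -0.0], [481.0, 272.0], [482.0, 263.0], [482.0, 269.0], [482.0, 259.0], [486.0, -1.0], [502.0, 0.0], [515.0, 61.0], [529.0, 38.0], [532.0, 248.0], [532.0, 242.0], [532.0, 254.0], [534.0, 274.0], [545.0, 25.0], [547.0, 287.0], [548.0, 287.0], [549.0, 287.0], [550.0, 288.0], [552.0, 289.0], [553.0, 288.0], [554.0, 290.0], [555.0, 290.0], [556.0, 290.0], [557.0, 291.0], [559.0, 291.0], [561.0, 290.0], [573.0, 20.0], [586.0, 29.0], [598.0, 37.0], [607.0, 53.0], [617.0, 59.0]]
```

View pics/w1.png

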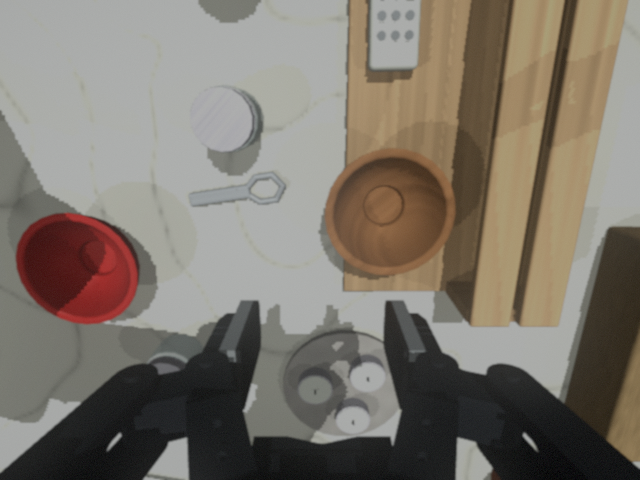

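View pics/top2.png

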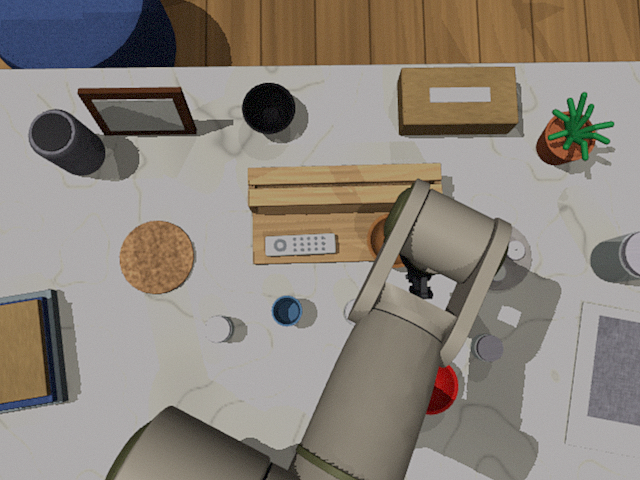

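The wrist view confirms the wooden bowl at (390,213), with the red one at (80,268) well away. No fourth jar is visible where the arm used to be. Now I pinch the bowl's front rim.

```bash
python3 -m creep '[[0,0,0,0.001,0,-0.039,0.05],[0,0,0,0.001,0,-0.039,0.05],[0,0,0,0.001,0,-0.039,0.05],[0,0,0,0.001,0,-0.039,0.05],[0,0,0,0,0,-0.036,0.05]]'
python3 -m creep '[[0,0,0,0,0,-0.003,0.05],[0,0,0,0,0,0,0],[0,0,0,0,0,0,0],[0,0,0,0,0,0,0],[0,0,0,0,0,0,0]]'
python3 -m creep '[[0,0,0,0,0,0,0],[0,0,0,0,0,0,0],[0,0,0,0,0,0,0],[0,0,0,0,0,0.01,0],[0,0,0,0,0,0.01,0]]'
python3 -m creep '[[0,0,0,0,0,0.03,0],[0,0,0,0,0,0.03,0],[0,0,0,0,0,0.03,0],[0,0,0,0,0,0.02,0],[0,0,0,0,0,0,0]]'
python3 -c "
from h import *
im,d,K,T=grab('wrist','w2.png');grab('side','s2.png')
Z=cloud(d,K,T).reshape(-1,3);np.save('b.npy',Z)"
python3 -c "
import cv2,numpy as np
a=cv2.imread('pics/w2.png');b=cv2.imread('pics/s2.png');cv2.imwrite('pics/c2.png',cv2.resize(np.hstack([a,b]),(800,300)))"
```

```text
t: 1.87
eef_pos: [0.5084, -0.136, 0.0377]
orientation: [0.0, 0.705, 0.709, -0.0]
ft_force: [0.5, 0.0, -0.5]
opening: 0.05
grip_force: 0.0
t: 2.28
eef_pos: [0.5111, -0.1355, 0.0401]
orientation: [0.003, 0.704, 0.71, 0.001]
ft_force: [-4.8, 3.7, 20.2]
opening: 0.0144
grip_force: 54.9
t: 2.7
eef_pos: [0.5131, -0.1362, 0.0609]
orientation: [0.006, 0.704, 0.71, 0.002]
ft_force: [4.5, 0.8, 4.4]
opening: 0.0067
grip_force: 58.3
t: 3.12
eef_pos: [0.511, -0.1356, 0.1726]
orientation: [0.005, 0.704, 0.71, 0.002]
ft_force: [0.5, -0.0, -1.2]
opening: 0.0065
grip_force: 60.2
```

View pics/c2.png

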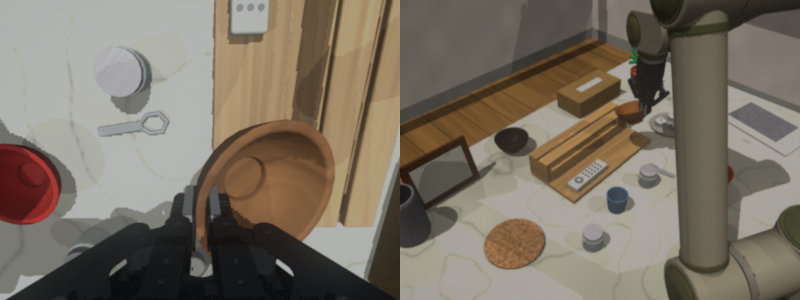

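The bowl is held at (265,190) in the wrist half. I'll get its tilt from depth.

```bash
python3 - <<'E'
from h import *
im=cv2.imread('pics/w2.png');Z=np.load('b.npy').reshape(480,640,3)
hsv=cv2.cvtColor(im,cv2.COLOR_BGR2HSV)
m=(hsv[...,1]>110)&(Z[...,2]>.09)&(Z[...,2]<.25)
q=Z[m];q=q[(q[:,0]>.49)&(q[:,0]<.66)&(q[:,1]>-.2)&(q[:,1]<-.07)]
print(len(q),q.min(0),q.max(0))
for x in np.arange(.5,.65,.01):
    a=q[abs(q[:,0]-x)<.005]
    if len(a)>5: print(x.round(3),len(a),np.percentile(a[:,2],[1,50,99]).round(3),np.percentile(a[:,1],[1,99]).round(3))
E
```

```text
29202 [ 0.49490162 -0.1775788   0.13076062] [ 0.60985952 -0.08240024  0.2497546 ]
0.51 1386 [0.19  0.193 0.194] [-0.159 -0.114]
0.52 1088 [0.155 0.19  0.229] [-0.165 -0.098]
0.53 1534 [0.142 0.155 0.223] [-0.149 -0.09 ]
0.54 2791 [0.138 0.147 0.222] [-0.168 -0.086]
0.55 3250 [0.134 0.144 0.231] [-0.171 -0.084]
0.56 3439 [0.132 0.142 0.177] [-0.17  -0.083]
0.57 3638 [0.136 0.143 0.173] [-0.171 -0.084]
0.58 4220 [0.137 0.146 0.169] [-0.173 -0.088]
0.59 4492 [0.142 0.151 0.165] [-0.174 -0.094]
0.6 3019 [0.149 0.157 0.161] [-0.167 -0.103]
0.61 344 [0.155 0.156 0.158] [-0.154 -0.117]
```

The bowl hangs about 20° far side down. I'll level it by tilting the tool, carry it to the trivet, then lower it.

```bash
python3 -m creep '[[0,-0.117,0,0,0,0,0],[0,-0.117,0,0,0.02,0,0],[0,-0.116,0,0,0.03,0,0],[0,0,0,-0.001,0.039,0,0],[0,0,0,-0.001,0.039,0,0]]' >/dev/null
python3 -m creep '[[0,0,0,-0.002,0.039,0,0],[0,0,0,-0.002,0.039,0,0],[0,0,0,-0.002,0.039,0,0],[0,0,0,-0.002,0.039,0,0],[0,0,0,-0.002,0.039,0,0]]' >/dev/null
python3 -m creep '[[0,0,0,-0.001,0.039,0,0],[0,0,0,-0.001,0.039,0,0],[0,0,0,-0.001,0.039,0,0],[0,0,0,-0.001,0.033,0,0],[0,0,0,0,0,0,0]]'
python3 - <<'E'
from h import *
im,d,K,T=grab('wrist','w3.png')
p=np.array(arm.read_state()['eef_pos']);print(p)
Z=cloud(d,K,T);hsv=cv2.cvtColor(im[:,:,::-1].copy(),cv2.COLOR_BGR2HSV)
q=Z[(hsv[...,1]>110)]-p;q=q[(q[:,0]>-.02)&(q[:,0]<.13)&(abs(q[:,1])<.08)&(abs(q[:,2])<.06)]
for x in np.arange(0,.12,.01):
    a=q[abs(q[:,0]-x)<.005]
    if len(a)>5: print(x.round(3),len(a),np.percentile(a[:,2],[1,50,99]).round(3),np.percentile(a[:,1],[1,99]).round(3))
E
```

```text
t: 4.47
eef_pos: [0.4922, 0.343, 0.165]
orientation: [0.123, 0.692, 0.701, 0.123]
ft_force: [-1.2, -0.8, -1.6]
opening: 0.0063
grip_force: 60.8
[0.49224069 0.34060519 0.16476092]
0.0 2104 [-0.     0.019  0.046] [-0.028  0.037]
0.01 1269 [-0.001  0.019  0.057] [0.009 0.046]
0.02 1059 [-0.016  0.018  0.056] [-0.004  0.051]
0.03 1513 [-0.022 -0.014  0.02 ] [-0.026  0.054]
0.04 2567 [-0.022 -0.015  0.02 ] [-0.033  0.054]
0.05 2701 [-0.023 -0.015  0.019] [-0.033  0.054]
0.06 3151 [-0.023 -0.014  0.019] [-0.032  0.052]
0.07 3840 [-0.015 -0.007  0.018] [-0.035  0.048]
0.08 4814 [-0.009  0.002  0.018] [-0.035  0.041]
0.09 3343 [0.001 0.013 0.017] [-0.026  0.031]
0.1 156 [0.015 0.016 0.017] [-0.012  0.019]
```

```bash
python3 -m creep '[[0,0,0,0.001,-0.001,-0.035,0],[0,0,0,0,-0.001,-0.035,0],[0,0,0,0,-0.001,-0.035,0],[0,0,0,0,0,-0.017,0],[0,0,0,0,0,-0.003,0]]'
python3 -m creep '[[0,0,0,0,0,-0.001,0],[0,0,0,0,0,0,0]]'
```

```text
t: 4.93
eef_pos: [0.4931, 0.3336, 0.0382]
orientation: [0.123, 0.693, 0.7, 0.12]
ft_force: [-4.5, -1.0, 9.0]
opening: 0.0068
grip_force: 65.4
t: 5.1
eef_pos: [0.4942, 0.3342, 0.0397]
orientation: [0.123, 0.694, 0.699, 0.122]
ft_force: [0.6, 0.1, -1.1]
opening: 0.0063
grip_force: 61.2
```

```bash
python3 -m creep '[[0,0,0,0,0,0,0.02],[0,0,0,0,0,0,0.035],[0,0,0,0,0,0,0.035],[0,0,0,-0.007,0,0.019,0.035],[0,0,0,-0.014,0,0.038,0.035]]'
python3 -m creep '[[0,0.117,0,-0.012,-0.03,0.025,0.06],[0,0.117,0,0,-0.035,0.02,0.06],[0,0.116,0,0,-0.035,0.02,0.06],[0,0,0,0.01,-0.039,0,0.06],[0,0,0,0.01,-0.039,0,0.06]]'
python3 - <<'E'
from h import *
im,d,K,T=grab('top','top3.png')
Z=cloud(d,K,T)
def rng(x0,x1,y0,y1,z0,z1):
    q=Z.reshape(-1,3);q=q[(q[:,0]>x0)&(q[:,0]<x1)&(q[:,1]>y0)&(q[:,1]<y1)&(q[:,2]>z0)&(q[:,2]<z1)];return q
q=rng(.44,.65,.24,.45,.049,.062);print('bowl',len(q),q.min(0),q.max(0),np.median(q,0))
q=rng(.5,.62,-.08,.15,.023,.036);print('remote',cv2.minAreaRect((q[:,:2]*1000).astype(np.float32)))
print(arm.read_state()['eef_pos'],arm.read_state()['orientation'])
E
```

```text
t: 5.52
eef_pos: [0.4727, 0.3342, 0.0945]
orientation: [0.123, 0.694, 0.7, 0.119]
ft_force: [0.6, -0.3, 0.5]
opening: 0.0351
grip_force: 0.0
t: 5.93
eef_pos: [0.4826, 0.1556, 0.1639]
orientation: [0.001, 0.704, 0.71, 0.001]
ft_force: [0.5, -0.0, -0.4]
opening: 0.0598
grip_force: 0.0
bowl 478 [0.4818299  0.30744369 0.0490704 ] [0.58914823 0.3863034  0.06107399] [0.54751527 0.36715162 0.0548843 ]
remote ((558.7850341796875, 49.88306427001953), (40.74183654785156, 139.2227020263672), 1.9461220502853394)
[0.48423354 0.14969059 0.16313311] [1.86101089e-03 7.05468174e-01 7.08739137e-01 1.67225779e-04]
```

View pics/top3.png

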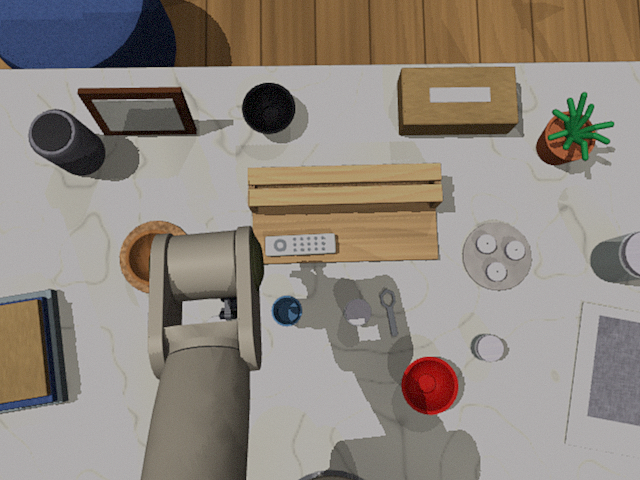

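The bowl stands on the trivet at about (157,257), within about 13 mm of the centre. Now the remote: I move over it, descend and grip across its width.

```bash
python3 -m creep '[[0,0,0.014,0.025,-0.033,0,0.06],[0,0,0.014,0.025,-0.033,0,0.06],[0,0,0,0.0245,-0.033,0,0.06],[0,0,0,0,0,-0.03,0.06],[0,0,0,0,0,0,0.06]]'
python3 -m creep '[[0,0,0,0,0,-0.038,0.06],[0,0,0,0,0,-0.038,0.06],[0,0,0,0,0,-0.033,0.06],[0,0,0,0,0,-0.011,0.06],[0,0,0,0,0,0,0.06]]'
```

```text
t: 6.4
eef_pos: [0.5548, 0.0568, 0.1284]
orientation: [-0.003, 0.695, 0.719, -0.002]
ft_force: [-0.3, 0.1, -1.1]
opening: 0.0601
grip_force: 0.0
t: 6.82
eef_pos: [0.5539, 0.0595, 0.0103]
orientation: [-0.002, 0.693, 0.72, -0.002]
ft_force: [-0.5, -0.1, 0.2]
opening: 0.0599
grip_force: 0.0
```

```bash
python3 -m creep '[[0,0,0,0.004,-0.009,0,0.06],[0,0,0,0,0,0,0.03],[0,0,0,0,0,0,0.03],[0,0,0,0,0,0,0.03],[0,0,0,0,0,0,0.03]]'
python3 -m creep '[[0,0,0,0,0,0.02,0.03],[0,0,0,0,0,0.038,0.03],[0,0,0,0,0,0.038,0.03],[0,0,0,0,0,0.03,0.03],[0,0,0,0,0,0,0.03]]'
python3 - <<'E'
from h import *
im,d,K,T=grab('top')
s=arm.read_state();print(s['eef_pos'],s['opening'])
grab('wrist','w4.png')
Z=cloud(d,K,T)
q=Z.reshape(-1,3);q=q[(q[:,0]>.5)&(q[:,0]<.68)&(q[:,1]>-.08)&(q[:,1]<.15)&(q[:,2]>.1)&(q[:,2]<.17)];print(len(q),q.min(0),q.max(0))
E
```

```text
t: 7.23
eef_pos: [0.5613, 0.049, 0.0145]
orientation: [0.002, 0.694, 0.72, 0.001]
ft_force: [1.2, -1.8, 6.6]
opening: 0.0386
grip_force: 61.8
t: 7.65
eef_pos: [0.5625, 0.0492, 0.1457]
orientation: [0.005, 0.694, 0.72, 0.004]
ft_force: [0.2, 0.5, -0.3]
opening: 0.0387
grip_force: 61.1
[0.56130045 0.04930573 0.14245783] 0.03832586886450089
286 [ 0.53831644 -0.0190918   0.14477844] [0.57841296 0.11992316 0.16592704]
```

View pics/w4.png

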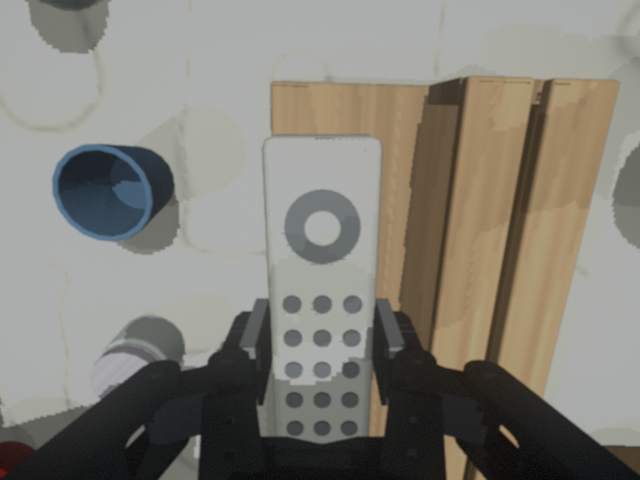

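The remote is held squarely across its middle, buttons up, at (322,290). I move it back over the top board, towards the left.

```bash
python3 -m creep '[[0,0,-0.01,0.038,0.003,0,0.03],[0,0,-0.01,0.038,0.003,0,0.03],[0,0,0,0.0375,0.003,0,0.03],[0,0,0,0,0,0,0.03],[0,0,0,0,0,0,0.03]]'
python3 -m creep '[[0,0,0,0,0,-0.02,0.03],[0,0,0,0,0,-0.02,0.03],[0,0,0,0,0,-0.01,0.03],[0,0,0,0,0,0,0.03],[0,0,0,0,0,0,0.03]]'
```

```text
t: 8.17
eef_pos: [0.6737, 0.0584, 0.1357]
orientation: [-0.001, 0.701, 0.713, -0.001]
ft_force: [-0.3, -0.6, -0.4]
opening: 0.0383
grip_force: 61.1
t: 8.58
eef_pos: [0.6729, 0.0583, 0.0885]
orientation: [-0.0, 0.701, 0.713, -0.0]
ft_force: [0.2, 0.0, -0.3]
opening: 0.0383
grip_force: 61.7
```

```bash
python3 -m creep '[[0,0,0,0,0,-0.003,0.03],[0,0,0,0,0,-0.001,0.03],[0,0,0,0,0,0,0.03]]'
python3 -m creep '[[0,0,0,0,0,0,0.045],[0,0,0,0,0,0,0.06],[0,0,0,0,0,0.03,0.06],[0,0,0,0,0,0.04,0.06],[0,0,0,0,0,0.03,0.06]]'
python3 -m creep '[[0,0,0,-0.038,0.01,0,0.08],[0,0,0,-0.038,0.01,0,0.08],[0,0,0,-0.038,0.01,0,0.08],[0,0,0,-0.038,0.01,0,0.08],[0,0,0,0,0,0,0.08]]'
python3 - <<'E'
from h import *
im,d,K,T=grab('side');Z=cloud(d,K,T).reshape(-1,3)
q=Z[(Z[:,0]>.62)&(Z[:,0]<.72)&(Z[:,1]>-.15)&(Z[:,1]<.2)&(Z[:,2]>.093)&(Z[:,2]<.107)]
print(cv2.minAreaRect((q[:,:2]*1000).astype(np.float32)),np.median(q[:,2]))
im,d,K,T=grab('top','top4.png');Z=cloud(d,K,T).reshape(-1,3)
q=Z[(Z[:,0]>.62)&(Z[:,0]<.72)&(Z[:,1]>-.15)&(Z[:,1]<.2)&(Z[:,2]>.093)&(Z[:,2]<.107)]
print(len(q),cv2.minAreaRect((q[:,:2]*1000).astype(np.float32)))
for n,x,y in(('A',.396,.21),('B',.423,-.06),('C',.35,-.31),('bowl',.535,.332)):
    r=.035 if n!='bowl' else .075
    q=Z[(abs(Z[:,0]-x)<r)&(abs(Z[:,1]-y)<r)&(Z[:,2]>.046)&(Z[:,2]<.06)]
    print(n,len(q),cv2.minEnclosingCircle((q[:,:2]*1000).astype(np.float32)) if len(q) else 0)
E
```

```text
t: 8.83
eef_pos: [0.6735, 0.0583, 0.0847]
orientation: [0.0, 0.701, 0.713, 0.0]
ft_force: [0.3, -0.0, -1.0]
opening: 0.0386
grip_force: 61.7
t: 9.25
eef_pos: [0.6737, 0.0583, 0.1872]
orientation: [0.001, 0.701, 0.713, 0.001]
ft_force: [0.9, 0.1, 0.8]
opening: 0.0602
grip_force: 0.0
t: 9.67
eef_pos: [0.5144, 0.1002, 0.1842]
orientation: [-0.002, 0.7, 0.714, -0.002]
ft_force: [1.6, 1.2, 0.4]
opening: 0.0797
grip_force: 0.0
((672.3379516601562, 60.96324920654297), (141.79876708984375, 44.0457878112793), 89.9208755493164) 0.10026786765909113
1532 ((671.6221923828125, 59.1467399597168), (41.26387023925781, 138.91793823242188), 0.6690558791160583)
A 0 0
B 524 ((423.3790588378906, -59.86675262451172), 25.042373657226562)
C 550 ((350.30987548828125, -310.77777099609375), 25.437408447265625)
bowl 923 ((535.287109375, 333.31781005859375), 54.61607360839844)
```

View pics/top4.png

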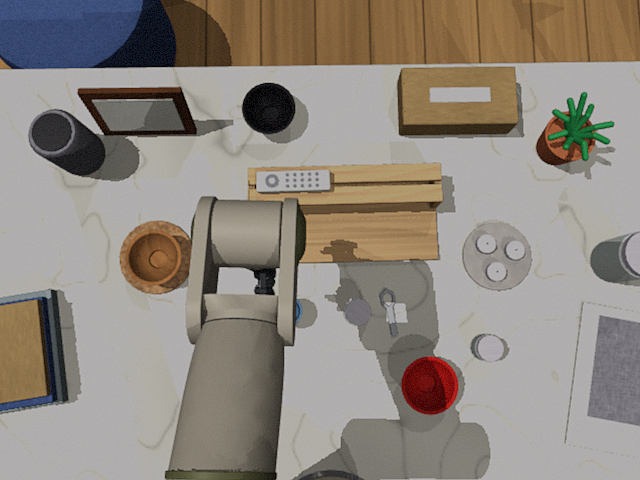

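The remote lies lengthwise on the board at (293,181), shelf-local about (57, 98) mm, and the bowl is on the trivet. The ledge is clear. Now the first jar, at (488,347): I turn so that the fingers close along y.

```bash
python3 -m creep '[[0,0,0.12,-0.0126,-0.0316,0,0.075],[0,0,0.12,-0.0126,-0.0316,0,0.075],[0,0,0.12,-0.0126,-0.0316,0,0.075],[0,0,0.12,-0.0126,-0.0316,0,0.075],[0,0,0.12,-0.0126,-0.0316,0,0.075]]' >/dev/null
python3 -m creep '[[0,0,0.12,-0.0126,-0.0316,0,0.075],[0,0,0.12,-0.0126,-0.0316,0,0.075],[0,0,0.12,-0.0126,-0.0316,0,0.075],[0,0,0.12,-0.0126,-0.0316,0,0.075],[0,0,0.12,-0.0126,-0.0316,0,0.075]]' >/dev/null
python3 -m creep '[[0,0,0.12,-0.0126,-0.0316,0,0.075],[0,0,0.12,-0.0126,-0.0316,0,0.075],[0,0,0.12,-0.0126,-0.0316,0,0.075],[0,0,0,0,0,0,0.075],[0,0,0,0,0,0,0.075]]'
python3 - <<'E'
from h import *
s=arm.read_state();print(s['eef_pos'],s['orientation'],s['q'])
im,d,K,T=grab('wrist');print(T[:3,3]-s['eef_pos']);Z=cloud(d,K,T).reshape(-1,3)
for n in('wrist','top'):
    if n=='top': im,d,K,T=grab(n,'top5.png');Z=cloud(d,K,T).reshape(-1,3)
    for k,x,y in(('A',.396,.21),('B',.423,-.06),('C',.35,-.31)):
        q=Z[(abs(Z[:,0]-x)<.045)&(abs(Z[:,1]-y)<.045)&(Z[:,2]>.046)&(Z[:,2]<.06)]
        if len(q): print(n,k,len(q),cv2.minEnclosingCircle((q[:,:2]*1000).astype(np.float32)),np.median(q[:,2]))
E
```

```text
t: 11.02
eef_pos: [0.3658, -0.2966, 0.1844]
orientation: [0.0, 0.035, 0.999, -0.0]
ft_force: [0.5, 0.8, 0.3]
opening: 0.0749
grip_force: 0.0
[ 0.36579173 -0.29657955  0.18435917] [ 3.15193609e-04  3.45277042e-02  9.99403632e-01 -3.45781776e-04] [-9.33497407e-01  2.86859496e-01  1.58829302e+00  6.60000091e-05
  1.26550650e+00 -2.43524440e+00]
[-0.07794296  0.0059557   0.14280359]
wrist B 2105 ((426.021728515625, -59.975006103515625), 25.063570022583008) 0.051973710690583486
wrist C 3581 ((352.99249267578125, -309.5867004394531), 24.949934005737305) 0.05214833745576303
top A 541 ((395.5472717285156, 210.43582153320312), 25.174297332763672) 0.05162268852935359
top B 525 ((423.3756408691406, -59.83820724487305), 25.233306884765625) 0.051435433836862776
top C 39 ((352.8294982910156, -306.341064453125), 23.87428092956543) 0.05177818131915246
```

```bash
python3 -m creep '[[0,0,0.08,-0.014,-0.0135,0,0.075],[0,0,0,0,0,-0.035,0.075],[0,0,0,0,0,-0.035,0.075],[0,0,0,0,0,-0.035,0.075],[0,0,0,0,0,0,0.075]]'
python3 -m creep '[[0,0,0,0,0,-0.035,0.075],[0,0,0,0,0,-0.028,0.075],[0,0,0,0,0,-0.006,0.075],[0,0,0,0,0,0,0.075]]'
```

```text
t: 11.53
eef_pos: [0.3507, -0.3046, 0.0749]
orientation: [-0.003, -0.008, 1.0, 0.004]
ft_force: [-1.6, 0.7, -0.8]
opening: 0.0748
grip_force: 0.0
t: 11.87
eef_pos: [0.3522, -0.3073, 0.0105]
orientation: [-0.0, -0.008, 1.0, 0.001]
ft_force: [-0.0, 0.1, 0.5]
opening: 0.0749
grip_force: 0.0
```

```bash
python3 -m creep '[[0,0,0,0,-0.002,0,0.045],[0,0,0,0,0,0,0.045],[0,0,0,0,0,0,0.045],[0,0,0,0,0,0,0.045]]'
python3 -m creep '[[0,0,0,0,0,0.02,0.045],[0,0,0,0,0,0.035,0.045],[0,0,0,0,0,0.035,0.045],[0,0,0,0,0,0.03,0.045],[0,0,0,0,0,0,0.045]]'
```

```text
t: 12.2
eef_pos: [0.3527, -0.3108, 0.0127]
orientation: [0.001, -0.008, 1.0, -0.002]
ft_force: [0.5, 0.1, 7.9]
opening: 0.0526
grip_force: 61.4
t: 12.62
eef_pos: [0.3534, -0.3117, 0.1372]
orientation: [0.004, -0.008, 1.0, -0.005]
ft_force: [-0.1, -1.5, -1.3]
opening: 0.0526
grip_force: 63.3
```

```bash
python3 -m creep '[[0,0,0,0.033,0.019,0,0.045],[0,0,0,0.033,0.019,0,0.045],[0,0,0,0.033,0.019,0,0.045],[0,0,0,0.033,0.019,0,0.045],[0,0,0,0.033,0.019,0,0.045]]'
python3 -m creep '[[0,0,0,0.033,0.019,0,0.045],[0,0,0,0.033,0.019,0,0.045],[0,0,0,0,0,-0.03,0.045],[0,0,0,0,0,0,0.045],[0,0,0,0,0,0,0.045]]'
```

```text
t: 13.03
eef_pos: [0.5182, -0.2133, 0.1314]
orientation: [0.001, -0.008, 1.0, -0.0]
ft_force: [0.9, -0.9, -0.1]
opening: 0.052
grip_force: 63.3
t: 13.45
eef_pos: [0.5818, -0.1762, 0.0999]
orientation: [-0.002, -0.008, 1.0, 0.001]
ft_force: [0.4, -0.3, -0.5]
opening: 0.0522
grip_force: 63.4
```

```bash
python3 -m creep '[[0,0,0,0,-0.002,-0.03,0.045],[0,0,0,0,0,-0.03,0.045],[0,0,0,0,0,-0.013,0.045],[0,0,0,0,0,0,0.045]]'
python3 -m creep '[[0,0,0,0,0,-0.001,0.045],[0,0,0,0,0,-0.001,0.045],[0,0,0,0,0,0,0.045]]'
```

```text
t: 13.78
eef_pos: [0.5812, -0.1792, 0.0265]
orientation: [-0.002, -0.007, 1.0, 0.001]
ft_force: [-0.4, 0.3, -1.0]
opening: 0.052
grip_force: 64.7
t: 14.03
eef_pos: [0.5832, -0.1793, 0.0271]
orientation: [0.001, -0.007, 1.0, -0.001]
ft_force: [-0.5, 0.5, -1.2]
opening: 0.0522
grip_force: 64.7
```

```bash
python3 -m creep '[[0,0,0,0,0,-0.001,0.045],[0,0,0,0,0,0,0.045]]'; python3 -m creep '[[0,0,0,0,0,-0.001,0.045],[0,0,0,0,0,0,0.045]]'; python3 -m creep '[[0,0,0,0,0,-0.001,0.045],[0,0,0,0,0,0,0.045]]'
```

```text
t: 14.2
eef_pos: [0.5829, -0.1788, 0.0251]
orientation: [0.0, -0.008, 1.0, -0.0]
ft_force: [-0.5, -0.9, -0.9]
opening: 0.0519
grip_force: 64.7
t: 14.37
eef_pos: [0.5831, -0.1788, 0.0246]
orientation: [0.001, -0.008, 1.0, -0.0]
ft_force: [-2.2, 0.4, 7.2]
opening: 0.0521
grip_force: 65.6
t: 14.53
eef_pos: [0.5831, -0.1788, 0.0245]
orientation: [0.001, -0.008, 1.0, -0.001]
ft_force: [-4.0, 1.4, 15.6]
opening: 0.0521
grip_force: 66.5
```

The jar is seated. I open, draw back, tilt the tips slightly forward, and push with nearly closed fingers.

```bash
python3 -m creep '[[0,0,0,0,0,0,0.0854],[0,0,0,0,0,0,0.0854],[0,0,0,0,0,0.002,0.0854],[0,0,0,-0.03,0,0.002,0.0854],[0,0,0,-0.03,0,0,0.0854]]'
python3 -m creep '[[0,-0.1,0,0,0,0,0.008],[0,-0.1,0,0,0,0,0.008],[0,0,0,0,0,0,0.008],[0,0,0,0,0,0,0.008],[0,0,0,0,0,0,0.008]]'
python3 -m creep '[[0,0,0,0.015,0,0,0.008],[0,0,0,0.012,0,0,0.008],[0,0,0,0.012,0,0,0.008],[0,0,0,0.012,0,0,0.008],[0,0,0,0.012,0,0,0.008]]'
python3 -m creep '[[0,0,0,0.01,0,0,0.008],[0,0,0,0.008,0,0,0.008],[0,0,0,0.005,0,0,0.008],[0,0,0,0,0,0,0.008]]'
```

```text
t: 14.95
eef_pos: [0.5228, -0.1786, 0.0264]
orientation: [0.001, -0.008, 1.0, -0.0]
ft_force: [0.9, -0.1, -0.5]
opening: 0.0854
grip_force: 0.0
t: 15.37
eef_pos: [0.5235, -0.1791, 0.0266]
orientation: [0.099, -0.008, 0.995, -0.001]
ft_force: [-0.1, -0.2, -0.2]
opening: 0.0258
grip_force: 0.0
t: 15.78
eef_pos: [0.5872, -0.1785, 0.0263]
orientation: [0.099, -0.008, 0.995, -0.001]
ft_force: [-1.0, 1.0, 1.3]
opening: 0.0083
grip_force: 0.5
t: 16.12
eef_pos: [0.6099, -0.1785, 0.0262]
orientation: [0.1, -0.008, 0.995, -0.001]
ft_force: [0.4, -0.0, 0.2]
opening: 0.0076
grip_force: 0.0
```

```bash
python3 -m creep '[[0,0,0,0.004,0,0,0.008],[0,0,0,0.004,0,0,0.008],[0,0,0,0,0,0,0.008]]'
python3 - <<'E'
from h import *
im,d,K,T=grab('wrist','w6.png');Z=cloud(d,K,T).reshape(-1,3)
q=Z[(Z[:,0]>.59)&(Z[:,0]<.7)&(abs(Z[:,1]+.178)<.04)&(Z[:,2]>.02)&(Z[:,2]<.07)]
print(len(q),q.min(0) if len(q) else 0,q.max(0) if len(q) else 0)
im2,d,K,T=grab('side','s6.png');Z=cloud(d,K,T).reshape(-1,3)
q=Z[(Z[:,0]>.59)&(Z[:,0]<.7)&(abs(Z[:,1]+.178)<.04)&(Z[:,2]>.02)&(Z[:,2]<.068)]
print(len(q),np.percentile(q,[2,50,98],axis=0).round(3) if len(q) else 0)
cv2.imwrite('pics/c6.png',cv2.resize(np.hstack([im,im2])[:,:,::-1],(800,300)))
E
```

```text
t: 16.37
eef_pos: [0.6173, -0.1788, 0.0264]
orientation: [0.1, -0.008, 0.995, -0.001]
ft_force: [0.6, 0.9, -0.2]
opening: 0.0083
grip_force: 0.0
9513 [ 0.59485782 -0.21797609  0.02001343] [ 0.65082511 -0.14341462  0.0699877 ]
433 [[ 0.599 -0.19   0.021]
 [ 0.633 -0.163  0.042]
 [ 0.663 -0.151  0.065]]
```

View pics/c6.png

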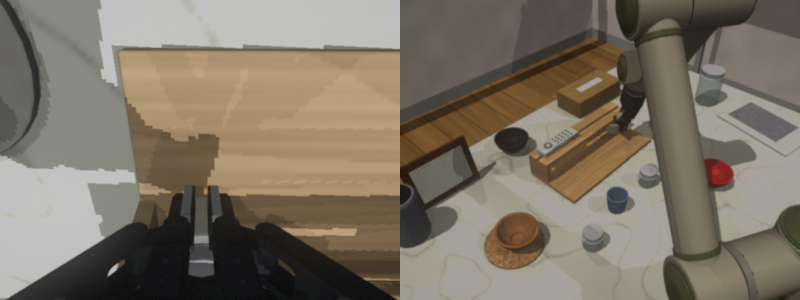

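```bash
python3 -m creep '[[0,0,0,-0.02,0,0,0.03],[0,0.1,0,-0.03,0,0,0.06],[0,0.1,0,-0.03,0.01,0.02,0.075],[0,0,0,-0.02,0.02,0.03,0.075],[0,0,0,-0.02,0.025,0.026,0.075]]' >/dev/null
python3 -m creep '[[0,0,0,-0.02,0.02,0.03,0.075],[0,0,0,-0.02,0.02,0.02,0.075],[0,0,0,-0.02,0.02,0,0.075],[0,0,0,0,0,0,0.075],[0,0,0,0,0,0,0.075]]'
cat > j.py <<'E'
from h import *
s=arm.read_state();print(s['eef_pos'],s['orientation'])
for n in('top','side','wrist'):
    im,d,K,T=grab(n,n+'_l.png');Z=cloud(d,K,T).reshape(-1,3)
    for k,x,y in(('A',.396,.21),('B',.423,-.06),('C',.35,-.31),('bowl',.535,.333)):
        r=.05 if k!='bowl' else .085
        q=Z[(abs(Z[:,0]-x)<r)&(abs(Z[:,1]-y)<r)&(Z[:,2]>.047)&(Z[:,2]<.06)]
        if len(q)>20: print(n,k,len(q),cv2.minEnclosingCircle((q[:,:2]*1000).astype(np.float32)))
    q=Z[(Z[:,0]>.61)&(Z[:,0]<.7)&(Z[:,1]<.13)&(Z[:,1]>-.21)&(Z[:,2]>.018)&(Z[:,2]<.067)]
    for y in np.arange(-.2,.1,.01):
        a=q[abs(q[:,1]-y)<.005]
        if len(a)>3: print(n,'y',y.round(2),len(a),'minx',np.percentile(a[:,0],3).round(3),'maxz',a[:,2].max().round(3),end='; ')
    print()
E
python3 j.py
```

```text
t: 17.3
eef_pos: [0.4362, -0.0631, 0.1529]
orientation: [0.0, -0.008, 1.0, -0.0]
ft_force: [1.0, 0.1, 0.6]
opening: 0.0751
grip_force: 0.0
[ 0.43620237 -0.06310338  0.15289919] [ 4.74053559e-04 -8.04509813e-03  9.99967496e-01 -2.41161433e-04]
top A 540 ((395.98065185546875, 210.39212036132812), 25.417827606201172)
top bowl 879 ((535.0684204101562, 332.9451904296875), 54.69198226928711)
top y -0.2 5 minx 0.631 maxz 0.062; top y -0.19 38 minx 0.626 maxz 0.067; top y -0.18 59 minx 0.625 maxz 0.066; top y -0.17 60 minx 0.626 maxz 0.067; top y -0.16 28 minx 0.63 maxz 0.06; 
side A 728 ((396.936279296875, 211.00616455078125), 26.467077255249023)
side B 468 ((424.6883850097656, -59.516109466552734), 26.5125732421875)
side bowl 1322 ((536.795166015625, 334.0589904785156), 56.51964569091797)
side y -0.2 5 minx 0.633 maxz 0.065; side y -0.19 34 minx 0.629 maxz 0.066; side y -0.18 67 minx 0.627 maxz 0.067; side y -0.17 92 minx 0.627 maxz 0.067; side y -0.16 138 minx 0.63 maxz 0.066; side y -0.15 96 minx 0.64 maxz 0.058; 
wrist B 4428 ((426.2947998046875, -58.8197021484375), 25.133312225341797)
```

Jar 1 stands upright under the board with its front face at about x=0.626 (local about 0.036). Jar B is next, at (0.425,-0.059).

```bash
python3 -m creep '[[0,0,0,-0.011,0.004,-0.03,0.075],[0,0,0,0,0,-0.035,0.075],[0,0,0,0,0,-0.035,0.075],[0,0,0,0,0,-0.035,0.075],[0,0,0,0,0,-0.0075,0.075]]'
python3 -m creep '[[0,0,0,0,0,0,0.075],[0,0,0,0,0,0,0.045],[0,0,0,0,0,0,0.045],[0,0,0,0,0,0,0.045],[0,0,0,0,0,0,0.045]]'
python3 -m creep '[[0,0,0,0,0,0.02,0.045],[0,0,0,0,0,0.035,0.045],[0,0,0,0,0,0.035,0.045],[0,0,0,0,0,0,0.045],[0,0,0,0,0,0,0.045]]'
```

```text
t: 17.87
eef_pos: [0.4242, -0.0595, 0.0057]
orientation: [-0.004, -0.007, 1.0, 0.002]
ft_force: [-1.2, 1.1, -0.6]
opening: 0.0753
grip_force: 0.0
t: 18.28
eef_pos: [0.4269, -0.0602, 0.0116]
orientation: [0.002, -0.008, 1.0, -0.001]
ft_force: [-1.5, -0.3, 9.2]
opening: 0.0518
grip_force: 63.3
t: 18.7
eef_pos: [0.4267, -0.06, 0.102]
orientation: [0.003, -0.008, 1.0, -0.001]
ft_force: [-0.2, -0.4, -2.2]
opening: 0.0526
grip_force: 63.3
```

```bash
python3 -m creep '[[0,0,0,0.0315,-0.0112,0,0.045],[0,0,0,0.0315,-0.0112,0,0.045],[0,0,0,0.0315,-0.0112,0,0.045],[0,0,0,0.0315,-0.0112,0,0.045],[0,0,0,0.0315,-0.0112,0,0.045]]' >/dev/null
python3 -m creep '[[0,0,0,0,0,-0.03,0.045],[0,0,0,0,0,-0.03,0.045],[0,0,0,0,0,-0.012,0.045],[0,0,0,0,0,0,0.045],[0,0,0,0,0,0,0.045]]'
for i in 1; do python3 -m creep '[[0,0,0,0,0,-0.002,0.045],[0,0,0,0,0,0,0.045]]'; done
python3 -m creep '[[0,0,0,0,0,-0.002,0.045],[0,0,0,0,0,0,0.045]]'
```

```text
t: 19.53
eef_pos: [0.5825, -0.1153, 0.0262]
orientation: [-0.001, -0.008, 1.0, 0.001]
ft_force: [0.6, -0.1, -0.3]
opening: 0.0524
grip_force: 66.2
t: 19.7
eef_pos: [0.5831, -0.1156, 0.0255]
orientation: [-0.0, -0.008, 1.0, 0.0]
ft_force: [1.3, 0.8, -1.5]
opening: 0.0522
grip_force: 66.2
t: 19.87
eef_pos: [0.5832, -0.1156, 0.0237]
orientation: [-0.0, -0.008, 1.0, -0.0]
ft_force: [-0.4, 0.0, -1.6]
opening: 0.0522
grip_force: 66.2
```

```bash
python3 -m creep '[[0,0,0,0,0,-0.001,0.045],[0,0,0,0,0,0,0.045]]'
python3 -m creep '[[0,0,0,0,0,-0.001,0.045],[0,0,0,0,0,0,0.045]]'
```

```text
t: 20.03
eef_pos: [0.5832, -0.1157, 0.0228]
orientation: [0.0, -0.008, 1.0, -0.0]
ft_force: [-0.5, -0.1, -1.7]
opening: 0.052
grip_force: 66.2
t: 20.2
eef_pos: [0.5834, -0.1157, 0.0225]
orientation: [0.0, -0.008, 1.0, -0.0]
ft_force: [-1.8, 0.3, 4.1]
opening: 0.0526
grip_force: 66.9
```

```bash
python3 -m creep '[[0,0,0,0,0,0,0.0854],[0,0,0,0,0,0,0.0854],[0,0,0,0,0,0.002,0.0854],[0,0,0,-0.03,0,0.003,0.0854],[0,0,0,-0.03,0,0,0.0854]]'
python3 -m creep '[[0,-0.1,0,0,0,0,0.008],[0,-0.1,0,0,0,0,0.008],[0,0,0,0,0,0,0.008],[0,0,0,0,0,0,0.008],[0,0,0,0,0,0,0.008]]' >/dev/null
python3 -m creep '[[0,0,0,0.015,0,0,0.008],[0,0,0,0.012,0,0,0.008],[0,0,0,0.012,0,0,0.008],[0,0,0,0.012,0,0,0.008],[0,0,0,0.012,0,0,0.008]]' 
python3 -m creep '[[0,0,0,0.01,0,0,0.008],[0,0,0,0.01,0,0,0.008],[0,0,0,0.007,0,0,0.008],[0,0,0,0.005,0,0,0.008],[0,0,0,0,0,0,0.008]]'
```

```text
t: 20.62
eef_pos: [0.5234, -0.1158, 0.0271]
orientation: [0.001, -0.008, 1.0, -0.0]
ft_force: [-1.2, 0.3, -0.3]
opening: 0.0854
grip_force: 0.0
t: 21.45
eef_pos: [0.5877, -0.1156, 0.0268]
orientation: [0.099, -0.008, 0.995, -0.001]
ft_force: [-1.2, 0.2, 1.4]
opening: 0.0081
grip_force: 0.6
t: 21.87
eef_pos: [0.6194, -0.1157, 0.0268]
orientation: [0.1, -0.008, 0.995, -0.001]
ft_force: [-0.8, -0.1, -0.2]
opening: 0.0078
grip_force: 0.0
```

```bash
python3 -m creep '[[0,0,0,0.003,0,0,0.008],[0,0,0,0,0,0,0.008],[0,0,0,-0.02,0,0,0.03],[0,0.1,0,-0.03,0,0,0.06],[0,0.1,0,-0.03,0.01,0.02,0.075]]'
python3 -m creep '[[0,0,0,-0.015,0.015,0.035,0.075],[0,0,0,-0.015,0.015,0.035,0.075],[0,0,0,-0.015,0.03,0.02,0.075],[0,0,0,-0.015,0.037,0.01,0.075],[0,0,0,-0.015,0.037,0,0.075]]'
python3 -m creep '[[0,0,0,-0.015,0.037,0,0.075],[0,0,0,-0.015,0.037,0,0.075],[0,0,0,-0.015,0.037,0,0.075],[0,0,0,-0.01,0.037,0,0.075],[0,0,0,-0.01,0.034,0,0.075]]' >/dev/null
python3 -m creep '[[0,0,0,0,0,0,0.075],[0,0,0,0,0,0,0.075]]'
python3 j.py
```

```text
t: 22.28
eef_pos: [0.5379, -0.1063, 0.0447]
orientation: [-0.005, -0.006, 1.0, 0.001]
ft_force: [-0.1, -0.2, 0.2]
opening: 0.0436
grip_force: 0.0
t: 22.7
eef_pos: [0.4662, 0.029, 0.1493]
orientation: [0.002, -0.007, 1.0, -0.001]
ft_force: [1.6, 0.3, 0.2]
opening: 0.0752
grip_force: 0.0
t: 23.28
eef_pos: [0.4005, 0.2114, 0.147]
orientation: [0.0, -0.009, 1.0, -0.0]
ft_force: [0.4, 0.0, 0.0]
opening: 0.075
grip_force: 0.0
[0.40049718 0.21143453 0.14698205] [ 1.30751904e-04 -9.33323261e-03  9.99956432e-01 -8.84328530e-05]
top A 32 ((395.84814453125, 201.1861114501953), 22.722244262695312)
top bowl 876 ((535.3594970703125, 333.1166687011719), 54.64841079711914)
top y -0.2 5 minx 0.632 maxz 0.067; top y -0.19 39 minx 0.626 maxz 0.066; top y -0.18 54 minx 0.625 maxz 0.066; top y -0.17 57 minx 0.626 maxz 0.066; top y -0.16 31 minx 0.63 maxz 0.065; top y -0.12 9 minx 0.669 maxz 0.065; top y -0.11 15 minx 0.669 maxz 0.065; top y -0.1 15 minx 0.653 maxz 0.066; top y -0.09 17 minx 0.641 maxz 0.067; top y -0.08 19 minx 0.668 maxz 0.067; top y -0.07 14 minx 0.667 maxz 0.067; 
side A 725 ((396.171630859375, 210.83921813964844), 26.058013916015625)
side bowl 1315 ((536.03369140625, 333.47283935546875), 55.48427963256836)

wrist A 4500 ((398.0655212402344, 212.16676330566406), 25.162818908691406)
wrist bowl 1726 ((537.3756713867188, 334.9095764160156), 54.99833297729492)
```

Jar B seems to have ended deeper, near y≈-0.095, and I'll check it once the view is free. Meanwhile I grasp jar A.

```bash
python3 -m creep '[[0,0,0,-0.003,0,-0.03,0.075],[0,0,0,0,0,-0.035,0.075],[0,0,0,0,0,-0.035,0.075],[0,0,0,0,0,-0.03,0.075],[0,0,0,0,0,-0.006,0.075]]'
python3 -m creep '[[0,0,0,0,0,0,0.075],[0,0,0,0,0,0,0.045],[0,0,0,0,0,0,0.045],[0,0,0,0,0,0,0.045],[0,0,0,0,0,0,0.045]]'
python3 -m creep '[[0,0,0,0,0,0.02,0.045],[0,0,0,0,0,0.035,0.045],[0,0,0,0,0,0.035,0.045],[0,0,0,0,0,0.02,0.045],[0,0,0,0,0,0,0.045]]'
python3 j.py
python3 - <<'E'
import cv2,numpy as np
a=cv2.imread('pics/top_l.png')[120:300,220:460];b=cv2.imread('pics/side_l.png')[150:330,190:430]
cv2.imwrite('pics/c7.png',cv2.resize(np.hstack([a,b]),(800,300),interpolation=cv2.INTER_CUBIC))
E
```

```text
t: 23.85
eef_pos: [0.3969, 0.2086, 0.0075]
orientation: [-0.003, -0.006, 1.0, -0.001]
ft_force: [-0.8, -0.1, 0.0]
opening: 0.075
grip_force: 0.0
t: 24.27
eef_pos: [0.3995, 0.2103, 0.0128]
orientation: [0.002, -0.008, 1.0, 0.0]
ft_force: [-0.8, -3.9, 7.6]
opening: 0.0522
grip_force: 62.7
t: 24.68
eef_pos: [0.4003, 0.2109, 0.126]
orientation: [0.005, -0.008, 1.0, 0.001]
ft_force: [0.7, -0.2, 0.9]
opening: 0.0522
grip_force: 63.1
[0.40028079 0.21089767 0.12596247] [ 0.00508108 -0.0077233   0.99995662  0.00114031]
top bowl 878 ((535.1339721679688, 333.3712158203125), 55.028499603271484)
top y -0.2 5 minx 0.632 maxz 0.061; top y -0.19 40 minx 0.626 maxz 0.066; top y -0.18 58 minx 0.625 maxz 0.066; top y -0.17 60 minx 0.627 maxz 0.066; top y -0.16 27 minx 0.631 maxz 0.064; top y -0.12 9 minx 0.668 maxz 0.066; top y -0.11 15 minx 0.669 maxz 0.067; top y -0.1 16 minx 0.653 maxz 0.067; top y -0.09 15 minx 0.669 maxz 0.067; top y -0.08 19 minx 0.667 maxz 0.066; top y -0.07 14 minx 0.668 maxz 0.066; 
side bowl 1321 ((537.0315551757812, 333.603515625), 55.748382568359375)
```

View pics/c7.png

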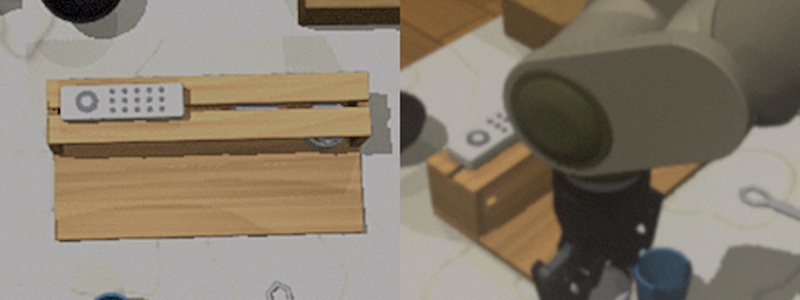

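The lids seen through the slat gap show jar B shifted to y≈-0.095 and deeper, still in the valid zone. It was probably the announced knock. Jar A goes to y≈-0.027.

```bash
python3 -m creep '[[0,0,0,0.023,-0.03,0,0.045],[0,0,0,0.023,-0.03,0,0.045],[0,0,0,0.023,-0.03,0,0.045],[0,0,0,0.023,-0.03,0,0.045],[0,0,0,0.023,-0.03,0,0.045]]' >/dev/null
python3 -m creep '[[0,0,0,0.023,-0.03,0,0.045],[0,0,0,0.023,-0.03,0,0.045],[0,0,0,0.023,-0.028,0,0.045],[0,0,0,0,0,-0.03,0.045],[0,0,0,0,0,0,0.045]]'
python3 -m creep '[[0,0,0,0,0,-0.03,0.045],[0,0,0,0,0,-0.03,0.045],[0,0,0,0,0,-0.007,0.045],[0,0,0,0,0,0,0.045],[0,0,0,0,0,0,0.045]]'
python3 -m creep '[[0,0,0,0,0,-0.002,0.045],[0,0,0,0,0,0,0.045]]'
```

```text
t: 25.67
eef_pos: [0.5803, -0.0287, 0.085]
orientation: [-0.005, -0.006, 1.0, 0.001]
ft_force: [-0.2, 0.0, -1.7]
opening: 0.0523
grip_force: 63.3
t: 26.08
eef_pos: [0.5814, -0.0268, 0.0239]
orientation: [-0.001, -0.008, 1.0, 0.0]
ft_force: [0.7, 0.6, -1.2]
opening: 0.0525
grip_force: 67.8
t: 26.25
eef_pos: [0.582, -0.027, 0.0229]
orientation: [-0.0, -0.008, 1.0, 0.0]
ft_force: [-1.7, 1.2, 7.7]
opening: 0.0522
grip_force: 68.6
```

```bash
python3 -m creep '[[0,0,0,0,0,0,0.0854],[0,0,0,0,0,0,0.0854],[0,0,0,0,0,0.002,0.0854],[0,0,0,-0.03,0,0.003,0.0854],[0,0,0,-0.03,0,0,0.0854]]'
python3 -m creep '[[0,-0.1,0,0,0,0,0.008],[0,-0.1,0,0,0,0,0.008],[0,0,0,0,0,0,0.008],[0,0,0,0,0,0,0.008],[0,0,0,0,0,0,0.008]]' >/dev/null
python3 -m creep '[[0,0,0,0.015,0,0,0.008],[0,0,0,0.012,0,0,0.008],[0,0,0,0.012,0,0,0.008],[0,0,0,0.012,0,0,0.008],[0,0,0,0.012,0,0,0.008]]' 
python3 -m creep '[[0,0,0,0.01,0,0,0.008],[0,0,0,0.01,0,0,0.008],[0,0,0,0.008,0,0,0.008],[0,0,0,0.005,0,0,0.008],[0,0,0,0,0,0,0.008]]'
python3 -m creep '[[0,0,0,0.003,0,0,0.008],[0,0,0,0,0,0,0.008],[0,0,0,-0.02,0,0,0.008],[0,0,0,-0.03,0,0,0.008],[0,0,0,-0.03,0,0,0.008]]'
```

```text
t: 26.67
eef_pos: [0.5223, -0.0277, 0.027]
orientation: [0.001, -0.008, 1.0, -0.0]
ft_force: [0.6, -0.6, -0.6]
opening: 0.0854
grip_force: 0.0
t: 27.5
eef_pos: [0.5867, -0.0276, 0.0268]
orientation: [0.099, -0.008, 0.995, -0.001]
ft_force: [-0.5, -0.1, 1.9]
opening: 0.0083
grip_force: 0.5
t: 27.92
eef_pos: [0.6194, -0.0277, 0.0268]
orientation: [0.1, -0.008, 0.995, -0.001]
ft_force: [-0.0, -0.0, -0.9]
opening: 0.008
grip_force: 0.0
t: 28.33
eef_pos: [0.5402, -0.0276, 0.0268]
orientation: [0.1, -0.008, 0.995, -0.001]
ft_force: [0.4, -0.1, -0.2]
opening: 0.0081
grip_force: 0.0
```

Now I nudge the first jar (y=-0.177) a few mm deeper to line the row up, then clear away to the robot's side for a check.

```bash
python3 -m creep '[[0,0,0,0,-0.037,0,0.008],[0,0,0,0,-0.037,0,0.008],[0,0,0,0,-0.037,0,0.008],[0,0,0,0,-0.038,0,0.008],[0,0,0,0.02,0,0,0.008]]'
python3 -m creep '[[0,0,0,0.02,0,0,0.008],[0,0,0,0.012,0,0,0.008],[0,0,0,0.01,0,0,0.008],[0,0,0,0.008,0,0,0.008],[0,0,0,0,0,0,0.008]]'
python3 -m creep '[[0,0,0,0.006,0,0,0.008],[0,0,0,0.004,0,0,0.008],[0,0,0,0,0,0,0.008]]'
```

```text
t: 28.75
eef_pos: [0.5596, -0.1834, 0.0271]
orientation: [0.1, -0.004, 0.995, -0.002]
ft_force: [0.0, -1.7, 0.1]
opening: 0.0081
grip_force: 0.0
t: 29.17
eef_pos: [0.6122, -0.1767, 0.0269]
orientation: [0.1, -0.008, 0.995, -0.001]
ft_force: [-0.8, -1.0, 0.0]
opening: 0.0079
grip_force: 0.0
t: 29.42
eef_pos: [0.6216, -0.1767, 0.0269]
orientation: [0.1, -0.008, 0.995, -0.001]
ft_force: [-0.1, -0.1, -0.2]
opening: 0.0077
grip_force: 0.0
```

```bash
python3 -m creep '[[0,0,0,-0.02,0,0,0.008],[0,0,0,-0.035,0,0,0.008],[0,0,0,-0.035,0.01,0.01,0.008],[0,-0.12,0,-0.02,0.02,0.02,0.008],[0,-0.12,0,-0.02,0.02,0.02,0.008]]' >/dev/null
python3 -m creep '[[0,-0.12,0,-0.02,0.02,0.02,0.008],[0,0,0,-0.03,0.02,0.01,0.008],[0,0,0,-0.03,0.02,0.01,0.008],[0,0,0,-0.02,0,0,0.008],[0,0,0,0,0,0,0.008]]'
python3 j.py
cp pics/wrist_l.png pics/w8.png
```

```text
t: 30.25
eef_pos: [0.4014, -0.0738, 0.1068]
orientation: [0.244, -0.01, 0.97, 0.003]
ft_force: [-0.9, -0.4, 0.0]
opening: 0.0083
grip_force: 0.0
[ 0.40137312 -0.07382949  0.1068122 ] [ 0.24392916 -0.00968081  0.96973965  0.0031396 ]
top bowl 875 ((535.1339721679688, 332.875), 54.50364303588867)
top y -0.2 8 minx 0.635 maxz 0.066; top y -0.19 31 minx 0.631 maxz 0.067; top y -0.18 44 minx 0.63 maxz 0.065; top y -0.17 44 minx 0.63 maxz 0.066; top y -0.16 25 minx 0.635 maxz 0.067; top y -0.12 9 minx 0.669 maxz 0.065; top y -0.11 14 minx 0.669 maxz 0.066; top y -0.1 18 minx 0.628 maxz 0.067; top y -0.09 17 minx 0.641 maxz 0.066; top y -0.08 19 minx 0.668 maxz 0.066; top y -0.07 14 minx 0.668 maxz 0.065; top y -0.05 11 minx 0.624 maxz 0.067; top y -0.04 33 minx 0.631 maxz 0.066; top y -0.03 41 minx 0.629 maxz 0.066; top y -0.02 38 minx 0.63 maxz 0.067; top y -0.01 16 minx 0.621 maxz 0.065; 
side bowl 1321 ((536.3812255859375, 334.61700439453125), 56.14677810668945)
side y -0.19 27 minx 0.634 maxz 0.066; side y -0.18 63 minx 0.631 maxz 0.066; side y -0.17 86 minx 0.632 maxz 0.066; side y -0.16 122 minx 0.635 maxz 0.065; side y -0.15 75 minx 0.643 maxz 0.057; side y -0.11 19 minx 0.645 maxz 0.067; side y -0.1 40 minx 0.641 maxz 0.066; side y -0.09 71 minx 0.641 maxz 0.065; side y -0.08 78 minx 0.644 maxz 0.064; side y -0.07 48 minx 0.65 maxz 0.051; side y -0.04 38 minx 0.632 maxz 0.065; side y -0.03 69 minx 0.63 maxz 0.066; side y -0.02 97 minx 0.631 maxz 0.066; side y -0.01 130 minx 0.633 maxz 0.066; side y 0.0 86 minx 0.643 maxz 0.049; 
wrist y -0.2 6 minx 0.655 maxz 0.064; wrist y -0.19 39 minx 0.642 maxz 0.064; wrist y -0.09 88 minx 0.646 maxz 0.064; wrist y -0.08 443 minx 0.646 maxz 0.064; wrist y -0.07 325 minx 0.653 maxz 0.064; wrist y -0.06 47 minx 0.697 maxz 0.026;
```

View pics/w8.png

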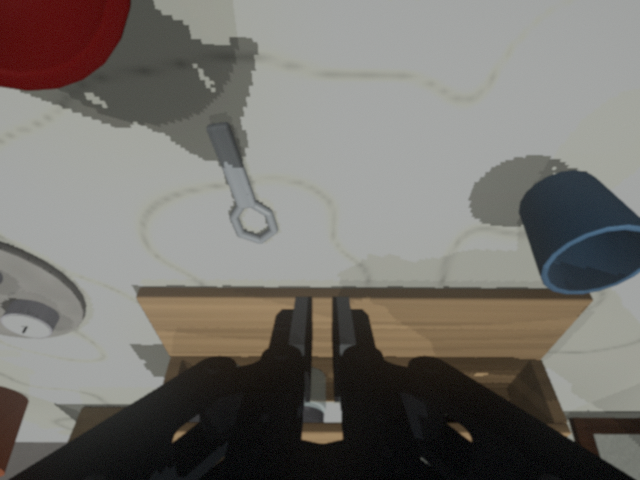

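The front faces are at x≈0.631, 0.641 and 0.630, giving local jar x of about 0.041, 0.052 and 0.042, all in range. The wrist view shows the cup at (580,230) and the opener at (240,185), both untouched. One last overall look for missed jars.

View pics/top_l.png

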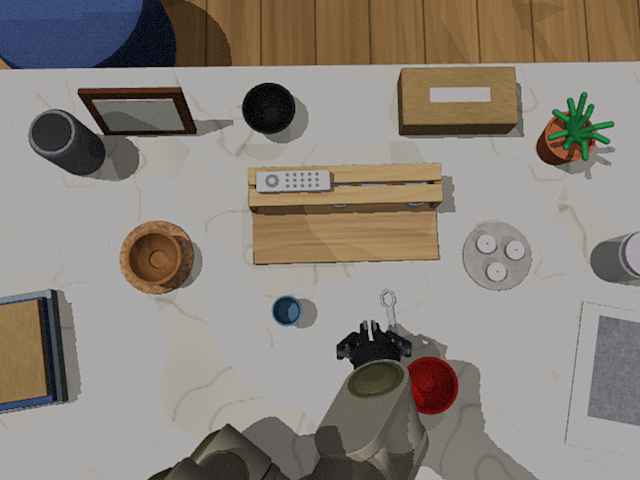

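View pics/side_l.png

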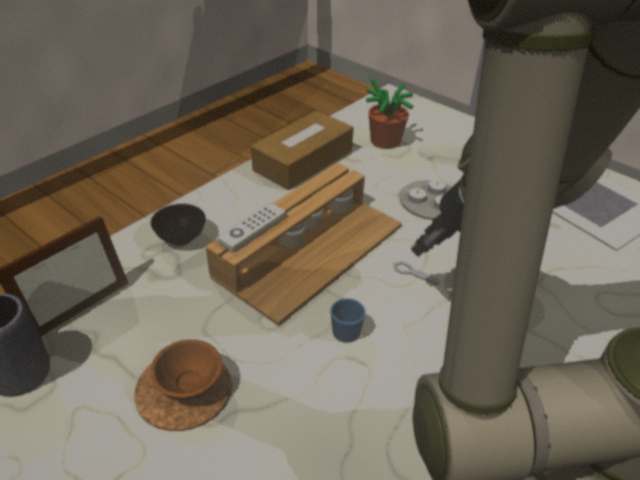

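The overall views show three jars upright under the board, at (292,235), (316,217) and (342,200) in the side view. The remote is on the top board and the bowl is on the trivet. There are no further small jars.

```bash
python3 -c "
from plant import arm
print(arm.sign_off())"
```

```text
the job is handed in; nothing more can be done
None
```

The job is handed in: all three small jars found stand upright in a row under the top board, the wooden bowl is on the trivet about 11 mm off centre, and the remote lies lengthwise on the top board; the sign-off gave no verdict.

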